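# Refill the sweets bowl from the spout carton

## Task

Refill the sweets bowl: pull the folded pour spout of the carton fully out while the carton stands on the table, then pick the carton up and tilt it over the bowl until all six sweets lie in the bowl. Stand the carton back flat where it was, and leave the bowl in its place and the other things undisturbed.

Things in the scene. Friction and masses are not known exactly. Their poses are not given: they have to be found in the camera images.
- carton_center (a point): the spout carton, brown cardboard, 150 long (x) x 60 wide (y) x 80 mm high, closed top, lying on its long side; about 0.3 kg, parallel sides 60 mm apart. Point: its centre, 40 mm above its underside. Its x runs lengthwise; the spout is on the -x end (at yaw 0 that end faces the robot). Walls 3 mm, floor 4 mm. The six sweets roll loose inside.
- spout (a joint): grey plastic pour flap covering the carton's -x end, hinged on a line along the carton's y, 5 mm above its underside, in the end's plane. 0 = folded in, upright (starts 0 to 0.12 ajar); grows as its top swings outward and down to a stop at 1.15 rad. Stays where left; about 0.4 N at the tab turns it. Open: a chute 55 mm wide inside its side cheeks, 71 mm long from the hinge, then the narrower tab.
- spout_tab (a point): the spout's pull tab, a flat tongue in the flap's plane, 34 mm wide (along the carton's y), 4 mm thick with a 7 mm bead along its edge. It reaches 107 mm from the hinge: folded in, it stands 32 mm above the carton's top, just outside the end face. Point: 90 mm from the hinge (15 mm above the carton's top while folded in). Axes are the carton's while folded in and turn with the flap.
- spout_lip (a point): the end of the spout's chute, 71 mm from the hinge, where the tab begins: sweets leave here or run on over the tab. Axes turn with the flap.
- bowl_rim (a point): loose round white ceramic bowl, 136 mm across the rim, 52 mm high, wall 4 mm, 0.4 kg. Point: centre of its mouth, 52 mm above the table.
- closed_carton_center (a point): another brown carton of the same size (150 x 60 x 80 mm) that has no spout, only a tuck flap with a thumb notch in its -x end; not used. Point: its centre, 40 mm above its underside; x lengthwise. 0.45 kg
- mug: white coffee mug, about 92 mm across, 127 mm with handle, 95 mm high; bystander. Origin at its underside.
- steel_tumbler: steel tumbler, 87 mm across, 172 mm high; bystander. Origin: centre of its underside.
- cup_of_pens: black pen cup with pens, about 100 mm across, 152 mm high; bystander. Origin: centre of its underside.
- desk_stapler: stapler, 156 x 39 x 44 mm, x lengthwise; bystander. Origin: centre of its underside.
- monitor: the black computer monitor behind the work, fixed. Origin: centre of its foot's underside; x points away from its user, y along its width. Foot 170 x 220 x 12 mm; the upright screen is 545 mm wide, its face 28 mm in front (-x) of the origin, from 137 to 463 mm above the table: keep gripper and wrist clear of it.
- sweet0: foil-wrapped round sweet, ball of 22 mm diameter, 12 g, slippery; starts inside the spout carton. Origin: its centre.
- sweet1: foil-wrapped round sweet, ball of 22 mm diameter, 12 g, slippery; starts inside the spout carton. Origin: its centre.
- sweet2: foil-wrapped round sweet, ball of 22 mm diameter, 12 g, slippery; starts inside the spout carton. Origin: its centre.
- sweet3: foil-wrapped round sweet, ball of 22 mm diameter, 12 g, slippery; starts inside the spout carton. Origin: its centre.
- sweet4: foil-wrapped round sweet, ball of 22 mm diameter, 12 g, slippery; starts inside the spout carton. Origin: its centre.
- sweet5: foil-wrapped round sweet, ball of 22 mm diameter, 12 g, slippery; starts inside the spout carton. Origin: its centre.
There are look-alikes about, which are no part of the job. Leave any purple look-alike of the part that bears carton_center alone.

How it is judged:
By the outcome, as a careful person would: the job done as asked, in the order asked, and still so for the second after the job is handed in, with the robot touching nothing.
It also fails if it takes over 72 s, if anything falls off the work surface, if the arm or the gripper's body presses on something with over 40 N, if the wrist force passes 120 N, or if a joint passes its speed limit or range.

## Robot

A 7-joint arm with a two-finger parallel gripper is mounted at the origin on a cart in front of the work surface, level with it; the furniture and walls round the work are solid. World frame = base frame: x ahead of the robot, y to its left, z up, the work surface at z = 0. Lengths are in m, angles in rad, forces in N, time in s.
With the tool pointing down it reaches from about 0.4 to 0.85 m from the base axis. Payload 10.4 kg.
Tool frame: the origin (TCP) lies between the finger pads; the fingertips stand 17 mm ahead of it and the grasp point (between the pads) lies 2 mm behind it; z points along the fingers, y is the line along which they close (so a half turn about z gives the same grasp; the last joint's range is limited). The gripper opens to 85 mm and grips with 20 to 120 N. Pads are 22 mm wide; open, the fingers measure 114 mm over their backs; the gripper's body (76 mm by 85 mm) begins 54 mm behind the grasp point. The pads swing forward as they close: fully open they stand 13 mm farther back than shut.
Start: joints at [-1.317, 0.332, -0.065, 1.46, 0.022, 1.35, -0.088], TCP at [0.171, 0.601, 0.248] pointing down, gripper open.
Joint ranges: [-2.6, 2.6], [-0.5, 2.12], [-1.47, 1.34], [0.16, 2.42], [-1.27, 4.41], [0.06, 2.06], [-2.6, 2.6]. Speed limits (rad/s): [2.22, 2.22, 2.79, 2.79, 3.14, 3.14, 3.14].

## Interface

Orientations are given as a unit quaternion [x, y, z, w].
In Python, from workcell import readout, imaging, manip gives the robot as it stands. The module is installed in compiled form; this text tells all that it offers.
- The arm moves only by the shell command python3 -m crank 'ROWS' [OPENING] [FORCE]. ROWS is JSON, a list of rows, each a list of 4 numbers: the shift along the tool's x, y, z as a fraction of full scale, then the turn about the tool's z as a fraction of full scale. In form: [[x, y, z, yaw], ...]. A call has 1 to 5 rows; each row is the pose to reach, as a shift and turn from the pose commanded when the call began, along the tool's axes at that moment; what a row does not reach only later rows make up. Full scale, the value 1, is 400 mm for a shift and 60 degrees for a turn. A row lasts 1/12 s, in which the tool goes at most 41.7 mm and 7.16 degrees, less where a joint would pass 70% of its speed; a pose out of reach is approached as far as the arm can. A call with a number of a shift or a turn outside -1 to 1 is refused whole. A call with a gripper value outside its range is refused whole. OPENING is the gripper command: -1 is shut, 1 is fully open, values between are in proportion, set as the call begins (- or left out, the last holds). The fingers move at their own pace and stop on an object; FORCE is the grip in N (left out, the last holds). Time passes only in rows, so rows that repeat a pose let the fingers close. It gives the time, the measured TCP pose, the force, the opening and the grip force at its end, in the units of the state.
- readout.get_obs(): the state, without advancing time (a new reading comes with each control period).
- imaging.camera(name): name is "scene" or "side" or "wrist"; returns a dict with "color" (480x640x3 uint8, red, green, blue), "fx", "fy", "cx", "cy" (pixels), "k1" (the pictures are not rectified: a ray, as slopes to the right and down, at radius r is drawn at 1 + k1 r^2 times it, then the intrinsics apply), "rvec" (rotation vector, rad) and "tvec" (3), from world to camera coordinates, as OpenCV has them. Camera axes: x right, y down, z forward; pixel columns grow to the right and rows downward; lengths in m; the calibration is good to about 2 mm. A picture is of the moment at which its call begins. There is no depth.
- manip.hand_in(): hands the job in; it is judged then, once.
The state is a dict: "clock": time; "joint_pos": joint angles; "joint_velocities": joint speeds; "tau": joint torques, N m; "position": TCP position; "ee_rot": TCP orientation; "ft_force": force on the tool from outside, world axes, zero at the start; "torque": the same for the moment, N m; "grip_width": opening from 0.0 (shut) to 1.0 (fully open); "grasp_force": force on a finger pad.
Only numpy, scipy, OpenCV 4.12 (cv2) and the standard library are available. Lean on these libraries where they do the work, as an engineer would, in place of code of your own. Each camera call takes 0.05 s, during which the arm holds its last target. There are 200 camera calls.

## Working session

There is one attempt and no reset: what is moved stays moved. The work goes in short steps, Python scripts to look and compute and a shell command to move; the robot and the scene stay as the last step left them, time stands still between calls to the robot, and variables do not carry over. Pictures are saved under pics/ and viewed, at most 10 in all, crops included, and the job is handed in when it is done.

```bash
mkdir -p pics
cat > h.py <<'E'
import numpy as np, cv2
from scipy.spatial.transform import Rotation as R
from workcell import readout, imaging, manip
def cam(n):
    return imaging.camera(n)
def ray(c,u,v):
    x,y=(u-c['cx'])/c['fx'],(v-c['cy'])/c['fy']
    rd=np.hypot(x,y); r=rd
    for _ in range(30): r=rd/(1+c['k1']*r*r)
    s=r/rd if rd>0 else 1
    M=R.from_rotvec(np.ravel(c['rvec'])).as_matrix(); t=np.ravel(c['tvec'])
    return -M.T@t, M.T@np.array([x*s,y*s,1])
def onz(c,u,v,z):
    o,d=ray(c,u,v); return o+d*(z-o[2])/d[2]
def proj(c,p):
    M=R.from_rotvec(np.ravel(c['rvec'])).as_matrix(); q=M@np.array(p)+np.ravel(c['tvec'])
    x,y=q[0]/q[2],q[1]/q[2]; k=1+c['k1']*(x*x+y*y)
    return np.array([c['fx']*x*k+c['cx'],c['fy']*y*k+c['cy']])
def save(c,n): cv2.imwrite('pics/'+n,c['color'][:,:,::-1])
E
python3 - <<'E'
from h import *
import pickle
o=readout.get_obs(); print(o)
cs={}
for n in ['scene','side','wrist']:
    c=cam(n); cs[n]=c; save(c,n+'0.png'); print(n,-R.from_rotvec(np.ravel(c['rvec'])).as_matrix().T@np.ravel(c['tvec']))
pickle.dump(cs,open('c0.pkl','wb'))
E
```

```text
{'clock': 0.0, 'joint_pos': array([-1.31660065,  0.33287501, -0.06469608,  1.46092202,  0.02160775,
        1.34991799, -0.08853736]), 'joint_velocities': array([-0.000761  ,  0.00064493, -0.00056052,  0.0011178 ,  0.00026559,
       -0.00045694, -0.00094789]), 'tau': array([ 6.28218731e-04, -6.25453663e+01,  4.94075823e-02, -3.91587639e+01,
        1.62959093e-02,  1.01088127e-02, -4.86727160e-06]), 'position': array([0.17071013, 0.6008718 , 0.24752317]), 'ee_rot': array([ 1.37965717e-01,  9.90436748e-01, -7.10687286e-04, -6.10386173e-05]), 'ft_force': array([ 0.06419356, -0.38397155, -0.56854346]), 'torque': array([ 0.02145336, -0.00743336,  0.01700938]), 'grasp_force': 0.0, 'grip_width': 1.002896809562312}
scene [-0.04222043 -0.44176042  0.82490116]
side [0.11574576 1.24889717 0.91370352]
wrist [0.09125605 0.62303322 0.37433513]
```

View pics/scene0.png

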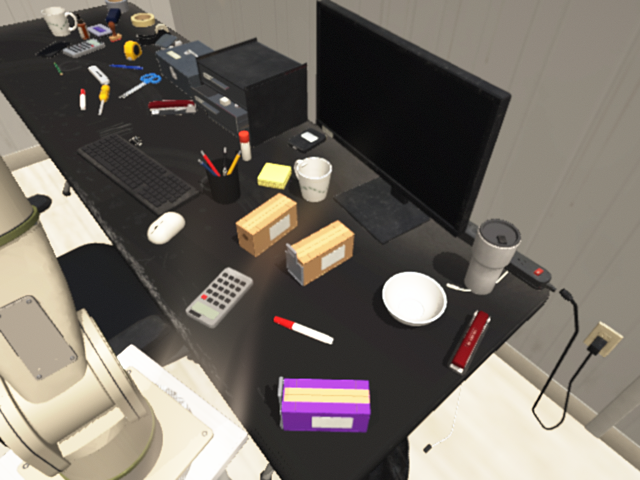

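View pics/side0.png

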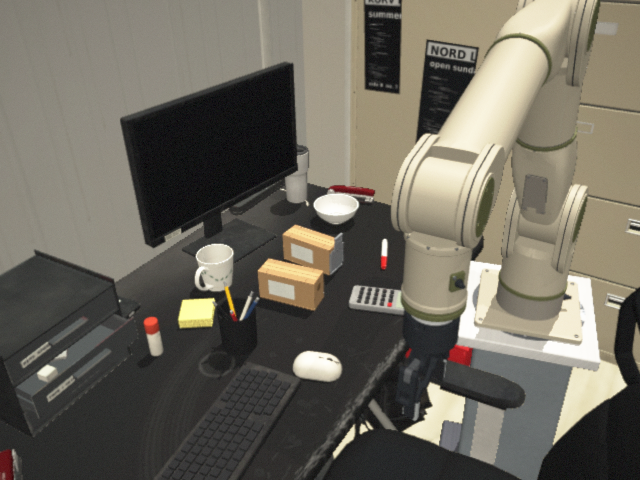

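The scene view shows the spout carton (grey flap) at about (320,252), its closed twin at (267,223), the bowl at (414,298), the purple look-alike at (324,404), the tumbler at (492,257) and the red stapler at (470,340). The side view has the spout carton at (312,250), flap at (338,252).

Run:
```python
from h import *
import pickle
cs=pickle.load(open('c0.pkl','rb'))
a=cv2.resize(cs['scene']['color'][185:295,225:365],None,fx=5,fy=5,interpolation=cv2.INTER_CUBIC)[:, :, ::-1]
b=cv2.resize(cs['side']['color'][215:315,250:355],None,fx=5,fy=5,interpolation=cv2.INTER_CUBIC)[:, :, ::-1]
a=cv2.resize(a,(440,346)); 
w=np.zeros((550,800,3),np.uint8)
a=cv2.resize(cs['scene']['color'][185:290,230:360],None,fx=3,fy=5)[:, :, ::-1] if 0 else cv2.resize(cs['scene']['color'][185:285,278:358],None,fx=5,fy=5,interpolation=cv2.INTER_CUBIC)[:, :, ::-1]
b=cv2.resize(cs['side']['color'][220:290,275:350],None,fx=5,fy=5,interpolation=cv2.INTER_CUBIC)[:, :, ::-1]
w[:500,:400]=a; w[:350,400:775]=b; cv2.imwrite('pics/zoom0.png',w)
c=cs['scene']
for n,z,(u0,u1,v0,v1) in [('scene',.052,(370,455,262,335)),('side',.052,(305,365,185,230))]:
    im=cs[n]['color'].astype(int); m=((im.min(2)>130)&(im.max(2)-im.min(2)<40)).astype(np.uint8)
    k=np.zeros_like(m); k[v0:v1,u0:u1]=m[v0:v1,u0:u1]
    ct=max(cv2.findContours(k,0,2)[0],key=cv2.contourArea); x,y,ww,hh=cv2.boundingRect(ct); print(n,x,y,ww,hh)
    L=onz(cs[n],x,y+hh*.38,z);Rr=onz(cs[n],x+ww,y+hh*.38,z);T=onz(cs[n],x+ww/2,y,z); print(L,Rr,T)
for p in [(490,262),(470,340),(312,180),(225,180),(324,404),(380,210)]: print(p,onz(c,*p,.05).round(3))
```

```text
scene 382 272 65 52
[ 0.52821907 -0.21702036  0.052     ] [ 0.6102762  -0.33219253  0.052     ] [ 0.61980874 -0.24928106  0.052     ]
side 313 189 52 35
[ 0.63127284 -0.27037799  0.052     ] [ 0.4792503  -0.31170326  0.052     ] [ 0.57922361 -0.37625955  0.052     ]
(490, 262) [ 0.751 -0.378  0.05 ]
(470, 340) [ 0.526 -0.419  0.05 ]
(312, 180) [0.757 0.134 0.05 ]
(225, 180) [0.616 0.328 0.05 ]
(324, 404) [ 0.251 -0.255  0.05 ]
(380, 210) [ 0.759 -0.081  0.05 ]
```

View pics/zoom0.png

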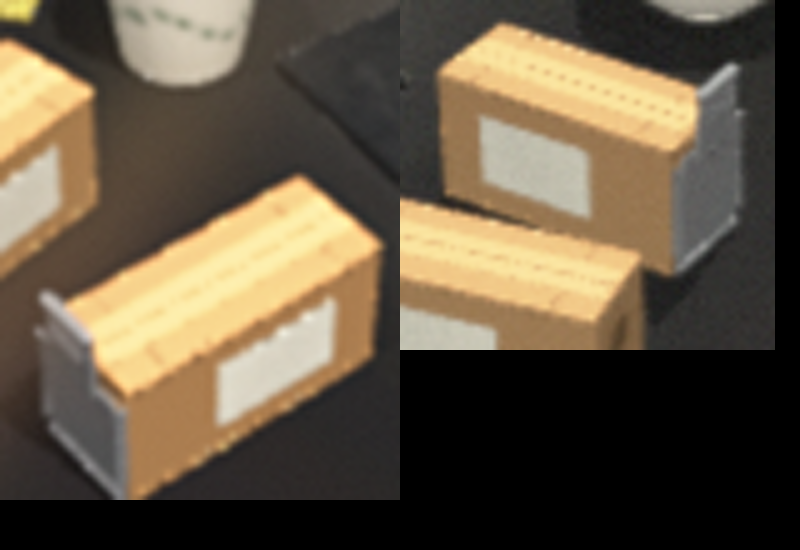

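Zoom: the spout carton's top corners in the scene are at about (338,220), (354.6,234.4) and (303.6,264), and the folded flap's tab top edge runs from (286,243) to (296,254). In the side view the corners are (283,234.4), (295.4,224.4) and (329.4,250.6).

Run:
```python
from h import *
import pickle
from scipy.optimize import least_squares
cs=pickle.load(open('c0.pkl','rb')); s,d=cs['scene'],cs['side']
hx,hy=.075,.03
obs=[(s,338,220,hx,hy,.08),(s,354.6,234.4,hx,-hy,.08),(s,303.6,264,-hx,-hy,.08),(s,304.4,284.6,-hx,-hy,0),(s,353,255.6,hx,-hy,0),
(d,283,234.4,hx,hy,.08),(d,295.4,224.4,hx,-hy,.08),(d,329.4,250.6,-hx,hy,.08),(d,330,275,-hx,hy,0),(d,284,259,hx,hy,0)]
def f(p,sel=obs):
    c,q=np.cos(p[2]),np.sin(p[2]); r=[]
    for (C,u,v,x,y,z) in sel: r+=list(proj(C,[p[0]+c*x-q*y,p[1]+q*x+c*y,z])-[u,v])
    return r
for sel in (obs,obs[:5],obs[5:]):
    r=least_squares(f,[.55,0,0],args=(sel,)); print(r.x,np.abs(r.fun).max())
p=least_squares(f,[.55,0,0]).x
print('tab top edge',onz(s,286,243.4,.112),onz(s,296,254,.112))
# bowl: rim extents across two views
for C,(u0,u1,v0,v1) in ((s,(370,455,262,335)),(d,(305,358.5,185,230))):
    im=C['color'].astype(int); m=((im.min(2)>110)&(im.max(2)-im.min(2)<45)).astype(np.uint8)
    k=np.zeros_like(m); k[v0:v1,int(u0):int(u1)]=m[v0:v1,int(u0):int(u1)]
    ct=max(cv2.findContours(k,0,2)[0],key=cv2.contourArea)[:,0,:]
    P=np.array([onz(C,u,v,.052)[:2] for u,v in ct+0.0]); 
    dirv=P.mean(0)-(ray(C,320,240)[0][:2]); dirv/=np.linalg.norm(dirv)
    far=P[(P-P.mean(0))@dirv>0.0]
    r=least_squares(lambda q:np.hypot(*(far-q[:2]).T)-.068,[.57,-.28],loss='soft_l1',f_scale=.003); print('bowl',r.x,np.abs(r.fun).mean(),len(far))
# current yaw, other
for n,pts,z in (('twin',[(237,225),(268,235),(297,207)],.08),('tumbler base',[(482,290)],0),('purple',[(281,380),(369,380),(284,404),(369,404)],.08),('stapler',[(487,314),(457,368)],.04)):
    for q in pts: print(n,onz(s,*q,z).round(3))
```

```text
[ 0.55748129 -0.0370579  -0.28584984] 1.0711497625137554
[ 0.55715721 -0.0376321  -0.28992077] 1.112324603877596
[ 0.55738324 -0.03555511 -0.27931421] 0.5795789422016924
tab top edge [0.47800369 0.00385517 0.112     ] [ 0.4656049 -0.0330384  0.112    ]
bowl [ 0.55936655 -0.27815537] 0.0007610662805869067 40
bowl [ 0.56236448 -0.29187295] 0.006867946221649729 33
twin [0.481 0.156 0.08 ]
twin [0.498 0.075 0.08 ]
twin [0.616 0.079 0.08 ]
tumbler base [ 0.706 -0.389  0.   ]
purple [ 0.232 -0.176  0.08 ]
purple [ 0.322 -0.303  0.08 ]
purple [ 0.201 -0.207  0.08 ]
purple [ 0.284 -0.326  0.08 ]
stapler [ 0.615 -0.424  0.04 ]
stapler [ 0.46  -0.421  0.04 ]
```

```bash
A='[-0.34,-0.35,0,0]'; 
python3 -m crank '[[-0.07,-0.07,0,0],[-0.14,-0.14,0,0],[-0.21,-0.21,0,0],[-0.28,-0.28,0,0],[-0.35,-0.35,0,0]]' -1 20
python3 -m crank '[[-0.07,-0.07,0,0],[-0.14,-0.14,0,0],[-0.21,-0.21,0,0],[-0.28,-0.28,0,0],[-0.35,-0.35,0,0]]'
python3 -m crank '[[-0.07,-0.07,0,0],[-0.14,-0.14,0,0],[-0.21,-0.21,0,0],[-0.28,-0.28,0,0],[-0.35,-0.35,0,0]]'
cat >> h.py <<'E'
C0=np.array([.5575,-.037,0]); YAW=-.286
def rel():
    o=readout.get_obs(); c,s=np.cos(YAW),np.sin(YAW); d=np.array(o['position'])-C0
    M=R.from_quat(o['ee_rot']).as_matrix()
    print('carton frame mm',(1000*np.array([c*d[0]+s*d[1],-s*d[0]+c*d[1],d[2]])).round(1),'tool y yaw err deg',np.degrees(np.arctan2(-M[0,1],M[1,1])-YAW).round(2),'toolz',M[:,2].round(3),'F',np.array(o['ft_force']).round(2),'w',o['grip_width'],'g',o['grasp_force'],'t',o['clock'])
def togo(x,y,z):
    o=readout.get_obs(); M=R.from_quat(o['ee_rot']).as_matrix(); c,s=np.cos(YAW),np.sin(YAW)
    w=C0+np.array([c*x-s*y,s*x+c*y,z*1.]); print('rows to go',((M.T@(w-o['position']))/.4).round(4))
E
python3 -c "
from h import *
rel(); togo(-.05,0,.107)"
```

```text
clock: 0.57
position: [0.2678, 0.4264, 0.248]
ee_rot: [0.138, 0.99, -0.0, -0.0]
ft_force: [1.2, -0.2, 0.8]
grip_width: 0.299
grasp_force: 0.0
clock: 0.98
position: [0.364, 0.2534, 0.2483]
ee_rot: [0.138, 0.99, 0.0, -0.0]
ft_force: [1.4, 0.5, 0.5]
grip_width: -0.0
grasp_force: 0.0
clock: 1.4
position: [0.4605, 0.0805, 0.2484]
ee_rot: [0.138, 0.99, 0.0, 0.0]
ft_force: [0.3, 0.4, -0.2]
grip_width: 0.0
grasp_force: 0.0
carton frame mm [-126.2   85.3  248.4] tool y yaw err deg 0.53 toolz [ 0.  0. -1.] F [ 0.26  0.45 -0.19] w 0.0004405784503732887 g 0.0 t 1.4
rows to go [-0.1885 -0.2152  0.3534]
```

```bash
cd .;
python3 -m crank '[[-0.065,-0.07,0,0.009],[-0.13,-0.14,0,0.009],[-0.19,-0.215,0,0.009],[-0.19,-0.215,0.1,0.009],[-0.19,-0.215,0.2,0.009]]' >/dev/null
python3 -c "
from h import *
c=cam('wrist');save(c,'wrist1.png')
rel(); togo(-.05,0,.107)
for x in (-.075,.075):
  for y in (-.03,.03):
    co,s=np.cos(YAW),np.sin(YAW); print(proj(c,C0+[co*x-s*y,s*x+co*y,.08]).round())
"
```

```text
carton frame mm [-53.3  -0.2 160.2] tool y yaw err deg -0.12 toolz [-0.008 -0.002 -1.   ] F [-5.35  0.51 -7.84] w -0.0028439130204086925 g 0.0 t 1.8667
rows to go [-0.0092  0.0011  0.133 ]
[270. 214.]
[367. 214.]
[279. 408.]
[359. 407.]
```

View pics/wrist1.png

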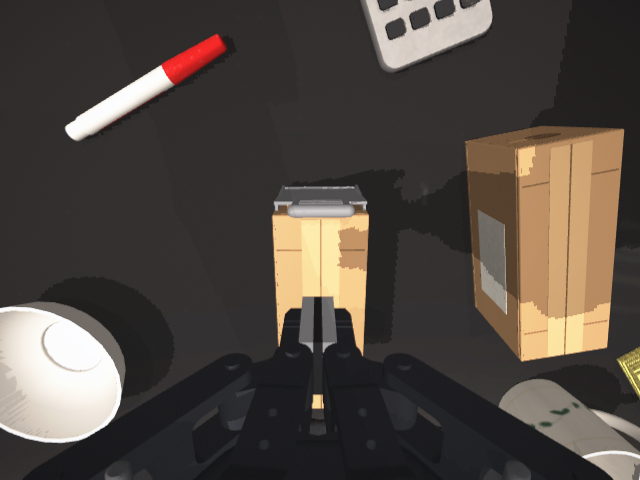

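The wrist view shows the carton's -x end corners at (273,214) and (369,213) as predicted, with the grey tab bead at (321,211). The closed fingers sit centred over the carton.

```bash
cd .;
python3 -m crank '[[0,0,0.07,0],[0,0,0.133,0],[0,0,0.133,0],[0,0,0.133,0]]' >/dev/null
python3 -c "
from h import *
rel()"
python3 -m crank '[[0.03,0,0,0],[0.055,0,0.001,0],[0.08,0,0.002,0],[0.105,0,0.005,0],[0.13,0,0.016,0]]'
python3 -m crank '[[0.02,0,0.014,0],[0.04,0,0.028,0],[0.06,0,0.048,0],[0.08,0,0.07,0],[0.09,0,0.085,0]]'
python3 -c "
from h import *
rel();togo(-.1436,0,.0596)"
```

```text
carton frame mm [-51.    1.8 115.3] tool y yaw err deg 0.01 toolz [-0.002 -0.001 -1.   ] F [ 0.71 -0.14 -0.29] w 0.0019725363563990244 g 0.0 t 2.2
clock: 2.62
position: [0.4596, -0.0059, 0.1099]
ee_rot: [0.143, 0.99, 0.001, 0.001]
ft_force: [0.8, -0.3, 1.2]
grip_width: -0.001
grasp_force: 0.2
clock: 3.03
position: [0.4237, 0.0041, 0.0735]
ee_rot: [0.142, 0.99, -0.0, -0.001]
ft_force: [-0.2, -0.4, -0.2]
grip_width: -0.0
grasp_force: 0.2
carton frame mm [-140.     1.7   73.5] tool y yaw err deg 0.01 toolz [-0.001  0.    -1.   ] F [-0.2  -0.43 -0.22] w -0.0003734150182877161 g 0.19283402594737709 t 3.0333
rows to go [ 0.0091 -0.0043  0.0347]
```

```bash
cd .;
python3 -m crank '[[0.003,0,0.008,0],[0.006,0,0.016,0],[0.008,0,0.024,0],[0.008,0,0.024,0]]' | grep -E 'pos|force'
python3 -m crank '[[0,0,0.005,0],[0,0,0.01,0],[0,0,0.014,0],[0,0,0.014,0]]' | grep -E 'pos|force'
python3 -c "
from h import *
rel()
s,d=cam('scene'),cam('side');w=cam('wrist')
a=cv2.resize(s['color'][200:300,260:360],(400,400),interpolation=2);b=cv2.resize(d['color'][210:300,280:370],(400,400),interpolation=2)
cv2.imwrite('pics/open1.png',np.hstack([a,b])[:,:,::-1])"
```

```text
position: [0.422, 0.0046, 0.0646]
ft_force: [-0.2, 0.2, -0.4]
grasp_force: 0.0
position: [0.4221, 0.0047, 0.0592]
ft_force: [-0.6, 0.4, 0.6]
grasp_force: 0.0
carton frame mm [-141.6    1.8   59.2] tool y yaw err deg -0.02 toolz [-0. -0. -1.] F [-0.59  0.44  0.61] w -0.00047942812831690555 g 0.0001162499003726225 t 3.7
```

View pics/open1.png

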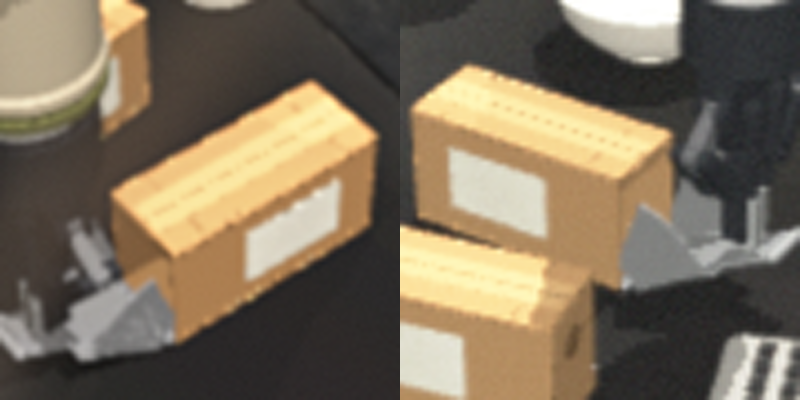

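Both views show the spout swung well out (scene chute around (110,310), side around (740,240) of the crop) with the fingers on the tab; the carton has not moved. I press a little more until the stop is felt.

```bash
cd .;
for i in 1; do python3 -m crank '[[0,0,0.004,0],[0,0,0.008,0],[0,0,0.008,0]]' | grep -E 'pos|ft_'; done
python3 -m crank '[[0,0,0.004,0],[0,0,0.006,0],[0,0,0.006,0]]' | grep -E 'pos|ft_'
python3 -m crank '[[0,0,0.003,0],[0,0,0.005,0],[0,0,0.005,0]]' | grep -E 'pos|ft_'
```

```text
position: [0.422, 0.0047, 0.056]
ft_force: [0.0, 0.1, -0.3]
position: [0.4222, 0.0048, 0.0539]
ft_force: [-1.0, -0.4, 3.6]
position: [0.4221, 0.0048, 0.0518]
ft_force: [0.0, -0.4, 3.3]
```

```bash
cd .;
python3 -m crank '[[0,0,-0.05,0],[0,0,-0.15,0],[0,0,-0.25,0],[0,0,-0.35,0],[0,0,-0.35,0]]' | grep -E 'pos|ft_'
python3 -c "
from h import *
import pickle
rel();togo(.058,0,.19)
print(readout.get_obs()['joint_pos'].round(2))
c=pickle.load(open('c0.pkl','rb'))['scene']
print(onz(c,468,231,.137),onz(c,320,112,.137),onz(c,508,98,.463),onz(c,318,3,.463))
s,d=cam('scene'),cam('side')
a=cv2.resize(s['color'][200:300,260:360],(400,400),interpolation=2);b=cv2.resize(d['color'][210:300,280:370],(400,400),interpolation=2)
co,q=np.cos(YAW),np.sin(YAW)
for f in (.9,1.0,1.15):
  for C,u0,v0,k,o in ((s,260,200,4,0),(d,280,210,400/90,400)):
    x,z=-.075-.107*np.sin(f),.005+.107*np.cos(f); P=[proj(C,C0+[co*x-q*y,q*x+co*y,z]) for y in (-.017,.017)]
    print(f,[((p-[u0,v0])*k+[o,0]).round() for p in P])
cv2.imwrite('pics/open2.png',np.hstack([a,b])[:,:,::-1])"
```

```text
position: [0.4254, 0.0049, 0.1986]
ft_force: [0.4, -0.5, 0.1]
carton frame mm [-138.6    2.9  198.6] tool y yaw err deg -0.05 toolz [ 0.01   0.003 -1.   ] F [ 0.43 -0.5   0.06] w 0.0037271076197887445 g 0.0 t 5.0167
rows to go [-0.4913 -0.007   0.0254]
[-0.68 -0.13  0.53  2.05  0.07  1.19  1.11]
[ 0.72162879 -0.31309539  0.137     ] [0.94209714 0.23765606 0.137     ] [ 0.69264342 -0.30781193  0.463     ] [0.86438836 0.19318604 0.463     ]
0.9 [array([ 36., 320.]), array([  1., 282.])]
0.9 [array([787., 194.]), array([757., 222.])]
1.0 [array([ 28., 336.]), array([ -7., 298.])]
1.0 [array([796., 210.]), array([766., 238.])]
1.15 [array([ 18., 359.]), array([-16., 321.])]
1.15 [array([807., 234.]), array([777., 262.])]
```

View pics/open2.png

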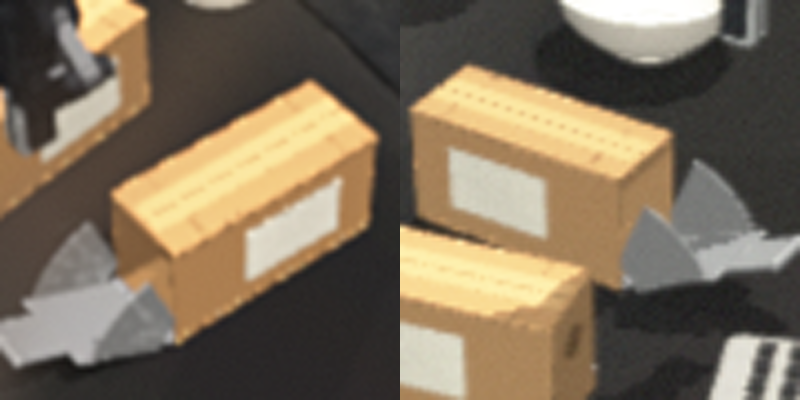

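The crop shows the chute fully down: tab near corner at (18,365) in the scene and (777,265) in the side view, matching the 1.15 rad predictions. The carton hasn't shifted. Next I turn the tool half round (so that joint 7 has room for the pour) and open the gripper.

```bash
cd .;
python3 -m crank '[[0,0,0,0.118],[0,0,0,0.236],[0,0,0,0.354],[0,0,0,0.472],[0,0,0,0.59]]' 1 >/dev/null
python3 -m crank '[[0,0,0,0.118],[0,0,0,0.236],[0,0,0,0.354],[0,0,0,0.472],[0,0,0,0.59]]' >/dev/null
python3 -m crank '[[0,0,0,0.118],[0,0,0,0.236],[0,0,0,0.354],[0,0,0,0.472],[0,0,0,0.59]]' >/dev/null
python3 -m crank '[[0,0,0,0.118],[0,0,0,0.236],[0,0,0,0.354],[0,0,0,0.472],[0,0,0,0.59]]' >/dev/null
python3 -m crank '[[0,0,0,0.118],[0,0,0,0.236],[0,0,0,0.354],[0,0,0,0.472],[0,0,0,0.59]]' >/dev/null
python3 -m crank '[[0,0,0,0.05],[0,0,0,0.05],[0,0,0,0.05]]' >/dev/null
python3 -c "
from h import *
rel();togo(.058,.0015,.19);print(readout.get_obs()['joint_pos'].round(2))"
```

```text
carton frame mm [-142.2    1.5  190.7] tool y yaw err deg 180.11 toolz [-0.002 -0.001 -1.   ] F [-1.16 -0.39 -0.06] w 1.0006868712441608 g 0.0 t 7.45
rows to go [0.5005 0.0009 0.0008]
[-0.48 -0.1   0.34  2.05  0.04  1.18 -2.01]
```

```bash
cd .;
python3 -m crank '[[0.1,0,0,0],[0.2,0,0,0],[0.3,0,0,0],[0.4,0,0,0],[0.5,0,0,0]]' >/dev/null
python3 -m crank '[[0,0,0,0],[0,0,0.08,0],[0,0,0.16,0],[0,0,0.24,0],[0,0,0.3,0]]' >/dev/null
python3 -m crank '[[0,0,0.025,0],[0,0,0.025,0]]' >/dev/null
python3 -c "
from h import *
rel()"
python3 -m crank '[[0,0,0,0],[0,0,0,0],[0,0,0,0],[0,0,0,0],[0,0,0,0]]' -1 120 >/dev/null
python3 -m crank '[[0,0,0,0],[0,0,0,0],[0,0,0,0]]' >/dev/null
python3 -c "
from h import *
rel()"
```

```text
carton frame mm [56.5  1.3 59. ] tool y yaw err deg 180.08 toolz [-0.005 -0.    -1.   ] F [0.18 0.4  0.34] w 1.0011012549093483 g 0.0 t 8.45
carton frame mm [60.   2.2 64.4] tool y yaw err deg 180.01 toolz [ 0.004  0.    -1.   ] F [1.79 0.61 6.95] w 0.6785268726925346 g 129.70308423042297 t 9.1167
```

```bash
cd .;
python3 -m crank '[[0,0,-0.012,0],[0,0,-0.025,0],[0,0,-0.037,0],[0,0,-0.05,0],[0,0,-0.05,0]]' |grep -E 'pos|force'
python3 -c "
from h import *
rel()
s,d=cam('scene'),cam('side')
a=cv2.resize(s['color'][180:300,250:370],(400,400),interpolation=2);b=cv2.resize(d['color'][190:290,270:370],(400,400),interpolation=2)
cv2.imwrite('pics/lift.png',np.hstack([a,b])[:,:,::-1])"
```

```text
position: [0.6146, -0.0518, 0.0833]
ft_force: [-0.1, 0.0, -3.7]
grasp_force: 128.9
carton frame mm [58.9  1.9 83.3] tool y yaw err deg 179.99 toolz [ 0.002  0.    -1.   ] F [-0.11  0.03 -3.71] w 0.6835595207561758 g 128.90925407409668 t 9.5333
```

View pics/lift.png

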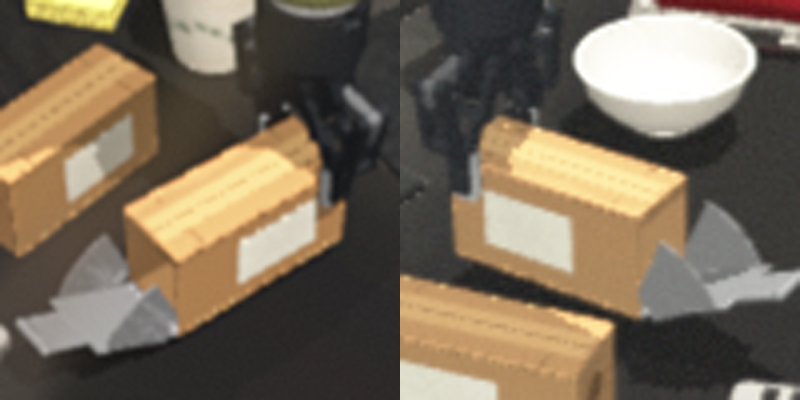

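The lift view shows the carton raised about 20 mm and still level at 120 N grip, with the spout open; it does not sag. Label on its +y face at (528,230) of the crop. Now lift high and turn slowly.

```bash
cd .;
python3 -m crank '[[0,0,-0.04,-0.05],[0,0,-0.08,-0.1],[0,0,-0.13,-0.16],[0,0,-0.18,-0.22],[0,0,-0.23,-0.28]]' >/dev/null
python3 -m crank '[[0,0,-0.05,-0.06],[0,0,-0.1,-0.12],[0,0,-0.15,-0.18],[0,0,-0.2,-0.24],[0,0,-0.25,-0.3]]' >/dev/null
python3 -m crank '[[0,0,-0.05,-0.06],[0,0,-0.1,-0.12],[0,0,-0.14,-0.18],[0,0,-0.18,-0.24],[0,0,-0.2,-0.3]]' >/dev/null
python3 -m crank '[[0,0,0,-0.06],[0,0,0,-0.12],[0,0,0,-0.18],[0,0,0,-0.24],[0,0,0,-0.3]]' >/dev/null
python3 -m crank '[[0,0,0,-0.06],[0,0,0,-0.12],[0,0,0,-0.18],[0,0,0,-0.24],[0,0,0,-0.3]]' >/dev/null
python3 -m crank '[[0,0,0,-0.06],[0,0,0,-0.12],[0,0,0,-0.18],[0,0,0,-0.24],[0,0,0,-0.29]]' >/dev/null
cat >> h.py <<'E'
def tilt(name='scene',show=None):
    "label centroid on the carton's +y face, nose-down tilt about the grip"
    o=readout.get_obs(); M=R.from_quat(o['ee_rot']).as_matrix(); p=np.array(o['position'])-.002*M[:,2]
    ax=M[:,0]*[1,1,0]; ax/=np.linalg.norm(ax)   # carton +x (horizontal part)
    ny=np.array([-ax[1],ax[0],0]); C=cam(name); h=[]
    cen=proj(C,p-.07*ax-.03*np.array([0,0,1])); im=C['color'].astype(int)
    m=((im.min(2)>120)&(im.max(2)-im.min(2)<45)).astype(np.uint8)
    n,l,st,ct=cv2.connectedComponentsWithStats(m)
    for i in range(1,n):
        if st[i,4]<60 : continue
        q,d=ray(C,*ct[i]); P=q+d*((p+.03*ny-q)@ny)/(d@ny); e=P-p; v=(e@ax,e[2])
        if np.hypot(*v)<.17: print('label',ct[i].round(),'area',st[i,4],'xz mm',(1000*np.array(v)).round(),'r',(1000*np.hypot(*v)).round(),'ang',np.degrees(np.arctan2(-v[1],-v[0])).round(1))
    if show: save(C,show)
E
python3 -c "
from h import *
rel();o=readout.get_obs();print(o['position'],o['torque'],o['joint_pos'].round(2));print((R.from_quat(o['ee_rot']).as_matrix().T@(np.array([.56,-.186,.36])-o['position'])/.4).round(3));tilt('scene');tilt('side')"
```

```text
carton frame mm [ 58.1   1.8 353.2] tool y yaw err deg -73.63 toolz [-0.001  0.    -1.   ] F [-0.17  0.31 -2.95] w 0.6772051112625361 g 129.7607785463333 t 12.1333
[ 0.61373489 -0.0517114   0.35319491] [ 0.18099106 -0.01919978 -0.03128033] [-0.16  0.28  0.22  1.32 -0.06  1.55  0.05]
[-0.336 -0.134 -0.017]
label [351.  51.] area 165 xz mm [-18. 162.] r 163.0 ang -83.6
label [358. 154.] area 656 xz mm [-46. -25.] r 52.0 ang 29.2
label [309. 137.] area 110 xz mm [ 68. -31.] r 75.0 ang 155.5
label [313. 177.] area 1270 xz mm [  58. -128.] r 140.0 ang 114.3
label [305. 139.] area 149 xz mm [-34. -19.] r 39.0 ang 29.5
```

```bash
cd .;
python3 -m crank '[[-0.02,-0.01,0,0],[-0.06,-0.02,0,0],[-0.11,-0.04,0,0],[-0.16,-0.06,0,0],[-0.2,-0.075,0,0]]' |grep -E 'ft_'
python3 -m crank '[[-0.04,-0.02,0,0],[-0.08,-0.035,0,0],[-0.11,-0.05,-0.005,0],[-0.13,-0.058,-0.01,0],[-0.136,-0.059,-0.017,0]]' |grep -E 'ft_'
python3 -m crank '[[0,0,0,0],[0,0,0,0],[0,0,0,0]]' |grep ft_
python3 -c "
from h import *
rel();o=readout.get_obs();print(o['position'],o['torque'],o['joint_pos'].round(2));tilt('scene',show='pour0.png')"
```

```text
ft_force: [1.1, -1.1, -4.1]
ft_force: [0.6, -0.3, -4.1]
ft_force: [-0.7, -0.4, -3.9]
carton frame mm [  44.5 -140.9  360.5] tool y yaw err deg -73.72 toolz [-0.     0.001 -1.   ] F [-0.73 -0.41 -3.87] w 0.68915523093378 g 129.57016110420227 t 13.3167
[ 0.56044732 -0.18473112  0.36049812] [ 0.23685142 -0.01316856  0.04341443] [-0.    0.22  0.3   1.38 -0.06  1.55  0.29]
label [408.  82.] area 176 xz mm [-14. 162.] r 162.0 ang -84.9
label [309. 137.] area 110 xz mm [162.   4.] r 162.0 ang -178.6
label [409. 193.] area 779 xz mm [-48. -27.] r 56.0 ang 29.3
```

View pics/pour0.png

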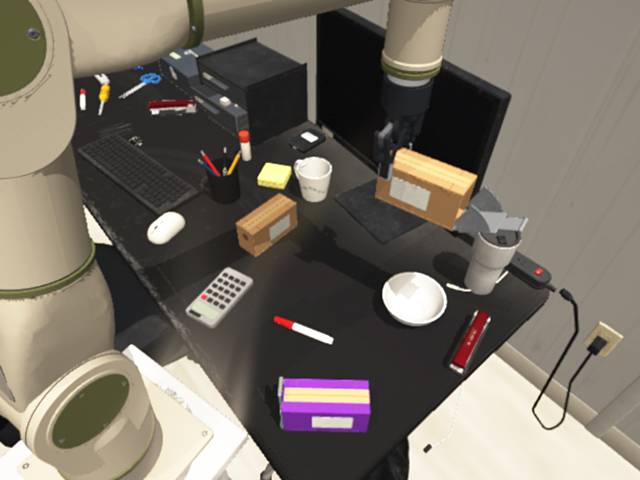

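The picture shows the carton level above the table (label at (409,193)), spout open at (495,225), the bowl at (414,298) empty and no sweets on the table. Balls would leave at roughly 30° tilt, so I back off and ease the grip to test how it creeps.

```bash
cd .;
python3 -m crank '[[0.04,0,0.02,0],[0.09,0,0.05,0],[0.14,0,0.09,0],[0.19,0,0.13,0],[0.213,0,0.15,0]]' >/dev/null
python3 -m crank '[[0,0,0,0],[0,0,0,0],[0,0,0,0]]' - 80 >/dev/null
python3 -c "
from h import *
rel();tilt()"
python3 -m crank '[[0,0,0,0],[0,0,0,0],[0,0,0,0]]' - 60 >/dev/null
python3 -c "
from h import *
rel();tilt()"
```

```text
carton frame mm [ 21.3 -61.8 301.7] tool y yaw err deg -73.9 toolz [ 0.001 -0.001 -1.   ] F [ 0.21  0.05 -3.36] w 0.6812599897118016 g 129.7055196762085 t 14.0333
label [357. 103.] area 116 xz mm [-16. 162.] r 163.0 ang -84.2
label [309. 137.] area 110 xz mm [80. 63.] r 101.0 ang -141.9
label [313. 177.] area 1252 xz mm [ 71. -26.] r 76.0 ang 159.5
label [364. 200.] area 626 xz mm [-46. -26.] r 52.0 ang 29.4
carton frame mm [ 20.9 -61.  301. ] tool y yaw err deg -73.87 toolz [ 0.001 -0.    -1.   ] F [ 1.07 -0.3  -3.99] w 0.6801693472991073 g 129.69696700572968 t 14.3333
label [357. 103.] area 123 xz mm [-18. 162.] r 163.0 ang -83.8
label [309. 137.] area 110 xz mm [79. 64.] r 101.0 ang -141.1
label [313. 177.] area 1248 xz mm [ 70. -26.] r 74.0 ang 159.9
label [364. 201.] area 588 xz mm [-48. -27.] r 55.0 ang 29.5
```

```bash
cd .;
sed -i "s/hypot(\*v)<.17: /hypot(*v)<.09 and v[0]<0.02: /" h.py
for f in 80; do python3 -m crank '[[0,0,0,0],[0,0,0,0]]' -1 80 >/dev/null; python3 -c "
from h import *
rel();tilt()"; done
python3 -m crank '[[0,0,0,0],[0,0,0,0]]' -1 60 >/dev/null
python3 -c "
from h import *
rel();tilt()"
python3 -m crank '[[0,0,0,0],[0,0,0,0]]' -1 45 >/dev/null
python3 -c "
from h import *
rel();tilt()"
```

```text
carton frame mm [ 20.7 -60.5 300.7] tool y yaw err deg -73.82 toolz [ 0.  0. -1.] F [-0.27 -0.69 -4.07] w 0.6799967501981673 g 129.70020532608032 t 14.55
label [363. 200.] area 623 xz mm [-46. -26.] r 52.0 ang 29.5
carton frame mm [ 20.6 -60.4 300.7] tool y yaw err deg -73.81 toolz [-0.  0. -1.] F [-1.25 -0.64 -3.52] w 0.6815282854484608 g 129.7036975622177 t 14.7667
label [363. 200.] area 622 xz mm [-46. -26.] r 52.0 ang 29.6
carton frame mm [ 20.6 -60.4 300.7] tool y yaw err deg -73.81 toolz [ 0.  0. -1.] F [ 0.8  -0.11 -3.37] w 0.6805828015684803 g 129.70568239688873 t 14.9833
label [363. 200.] area 622 xz mm [-46. -26.] r 53.0 ang 29.6
```

```bash
cd .;
python3 -m crank '[[0,0,0,0],[0,0,0,0]]' -0.8 20 |grep gr
python3 -m crank '[[0,0,0,0],[0,0,0,0]]' 0 20 |grep gr
python3 -m crank '[[0,0,0,0],[0,0,0,0]]' 0.2 20 |grep gr
python3 -c "
from h import *
rel();tilt()"
python3 -m crank '[[0,0,0,0],[0,0,0,0]]' 0.3 20 |grep gr
python3 -c "
from h import *
rel();tilt()"
```

```text
grip_width: 0.684
grasp_force: 129.7
grip_width: 0.682
grasp_force: 129.7
grip_width: 0.681
grasp_force: 129.7
carton frame mm [ 20.6 -60.4 300.7] tool y yaw err deg -73.81 toolz [ 0.  0. -1.] F [ 0.19 -0.3  -2.09] w 0.6807739045735232 g 129.679554104805 t 15.5333
label [363. 200.] area 621 xz mm [-46. -26.] r 53.0 ang 29.6
grip_width: 0.685
grasp_force: 129.7
carton frame mm [ 20.6 -60.4 300.6] tool y yaw err deg -73.81 toolz [-0.  0. -1.] F [ 0.5  -0.43 -3.76] w 0.6853173336035153 g 129.69079613685608 t 15.75
label [363. 200.] area 623 xz mm [-46. -26.] r 53.0 ang 29.5
```

```bash
cd .;
python3 -m crank '[[0,0,0,0]]' 0.34 20 |grep gr
python3 -m crank '[[0,0,0,0]]' 0.35 20 |grep gr
python3 -m crank '[[0,0,0,0]]' 0.36 20 |grep gr
python3 -m crank '[[0,0,0,0]]' 0.365 20 |grep gr
```

```text
grip_width: 0.682
grasp_force: 129.7
grip_width: 0.677
grasp_force: 129.7
grip_width: 0.688
grasp_force: 116.8
grip_width: 0.688
grasp_force: 104.0
```

```bash
cd .;
python3 -m crank '[[0,0,0,0]]' 0.365 20 |grep gra
python3 -m crank '[[0,0,0,0]]' 0.37 20 |grep gra
python3 -m crank '[[0,0,0,0]]' 0.375 20 |grep gra
python3 -c "
from h import *
tilt()"
python3 -m crank '[[0,0,0,0]]' 0.38 20 |grep gra
python3 -c "
from h import *
tilt()"
```

```text
grasp_force: 103.9
grasp_force: 91.0
grasp_force: 78.0
label [363. 200.] area 626 xz mm [-46. -26.] r 52.0 ang 29.2
grasp_force: 65.3
label [364. 201.] area 590 xz mm [-48. -27.] r 55.0 ang 29.3
```

```bash
cd .;
python3 -m crank '[[0,0,0,0]]' 0.384 20 |grep gra
python3 -c "
from h import *
tilt()"
python3 -m crank '[[0,0,0,0]]' 0.387 20 |grep gra
python3 -c "
from h import *
tilt()"
python3 -m crank '[[0,0,0,0]]' 0.39 20 |grep gra
python3 -c "
from h import *
tilt()"
```

```text
grasp_force: 54.8
label [364. 201.] area 591 xz mm [-48. -27.] r 55.0 ang 29.3
grasp_force: 47.0
label [364. 201.] area 590 xz mm [-48. -27.] r 55.0 ang 29.3
grasp_force: 39.3
label [364. 201.] area 589 xz mm [-48. -27.] r 55.0 ang 29.2
```

```bash
cd .;
python3 -m crank '[[0,0,0,0]]' 0.392 20 |grep gra
python3 -c "
from h import *
tilt()"
python3 -m crank '[[0,0,0,0]]' 0.394 20 |grep gra
python3 -c "
from h import *
tilt()"
python3 -m crank '[[0,0,0,0]]' 0.3955 20 |grep gra
python3 -c "
from h import *
tilt()"
```

```text
grasp_force: 34.1
label [364. 201.] area 588 xz mm [-48. -27.] r 55.0 ang 29.1
grasp_force: 28.9
label [364. 201.] area 588 xz mm [-48. -27.] r 55.0 ang 29.1
grasp_force: 25.0
label [364. 201.] area 588 xz mm [-48. -27.] r 55.0 ang 29.2
```

```bash
cd .;
python3 -m crank '[[0,0,0,0]]' 0.3962 20 |grep gra
python3 -c "
from h import *
tilt()"
python3 -m crank '[[0,0,0,0]]' 0.397 20 |grep gra
python3 -c "
from h import *
tilt()"
python3 -m crank '[[0,0,0,0]]' 0.3976 20 |grep gra
python3 -c "
from h import *
tilt()"
```

```text
grasp_force: 23.1
label [364. 201.] area 587 xz mm [-48. -27.] r 55.0 ang 29.2
grasp_force: 21.1
label [364. 201.] area 588 xz mm [-48. -27.] r 55.0 ang 29.2
grasp_force: 19.5
label [364. 201.] area 585 xz mm [-48. -27.] r 55.0 ang 29.2
```

```bash
cd .;
python3 -m crank '[[0,0,0,0]]' 0.3984 20 |grep gra
python3 -c "
from h import *
tilt()"
python3 -m crank '[[0,0,0,0]]' 0.399 20 |grep gra
python3 -c "
from h import *
tilt()"
python3 -m crank '[[0,0,0,0]]' 0.3995 20 |grep gra
python3 -c "
from h import *
tilt()"
```

```text
grasp_force: 17.4
label [364. 201.] area 587 xz mm [-48. -27.] r 55.0 ang 29.1
grasp_force: 15.8
label [363. 201.] area 585 xz mm [-47. -28.] r 55.0 ang 30.6
grasp_force: 14.4
label [360. 202.] area 601 xz mm [-40. -33.] r 52.0 ang 39.6
```

```bash
cd .;
python3 -m crank '[[0,0,0,0],[0,0,0,0]]' 0.397 20 |grep gra
python3 -c "
from h import *
tilt();rel();o=readout.get_obs();print(o['position'])"
```

```text
grasp_force: 14.4
label [350. 204.] area 555 xz mm [-20. -48.] r 52.0 ang 67.6
carton frame mm [ 20.6 -60.4 300.6] tool y yaw err deg -73.81 toolz [-0.  0. -1.] F [-0.88  0.54 -4.96] w 0.6988260508356101 g 14.326233565807343 t 18.3833
[ 0.56021667 -0.10073037  0.30061406]
```

```bash
cd .;
python3 -m crank '[[0,0,0.06,0],[0,0,0.13,0]]' -1 120 |grep -E 'gra|ft'
python3 -c "
from h import *
tilt(show='p2.png');rel()"
```

```text
ft_force: [0.6, 0.0, -4.7]
grasp_force: 128.8
label [347. 222.] area 478 xz mm [-14. -51.] r 53.0 ang 74.3
carton frame mm [ 18.8 -60.6 242.7] tool y yaw err deg -73.8 toolz [-0.005  0.    -1.   ] F [ -0.56  -0.41 -10.63] w 0.677989841106365 g 129.8356068134308 t 18.6
```

View pics/p2.png

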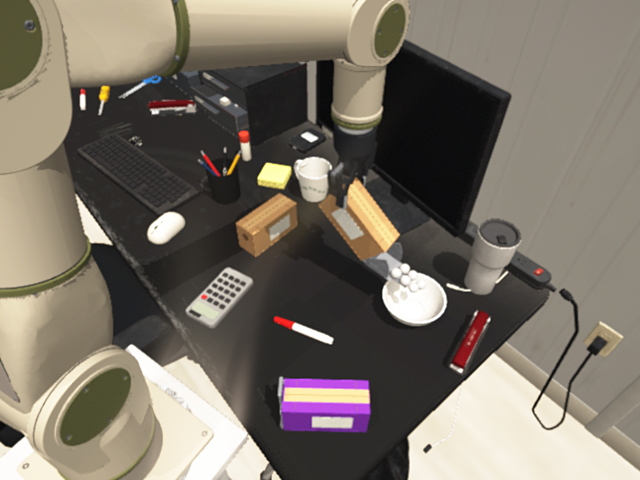

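The picture catches all six sweets, near (405,278), leaving the spout straight into the bowl with the carton tilted about 45°. I hold here so they settle.

```bash
cd .;
python3 -m crank '[[0,0,0,0],[0,0,0,0],[0,0,0,0],[0,0,0,0],[0,0,0,0]]' |grep -E 'gra|ft'
python3 -m crank '[[0,0,0,0],[0,0,0,0],[0,0,0,0],[0,0,0,0],[0,0,0,0]]' |grep -E 'gra|ft'
python3 -c "
from h import *
tilt();rel();o=readout.get_obs();print(o['joint_pos'].round(2))
c=cam('scene');cv2.imwrite('pics/p3.png',cv2.resize(c['color'][170:350,300:540],(800,600),interpolation=2)[:,:,::-1])"
```

```text
ft_force: [0.3, -0.0, -2.2]
grasp_force: 129.8
ft_force: [-0.3, -0.1, -3.4]
grasp_force: 129.8
label [346. 223.] area 483 xz mm [-14. -51.] r 53.0 ang 74.2
carton frame mm [ 20.6 -60.4 248.7] tool y yaw err deg -73.81 toolz [-0.  0. -1.] F [-0.76  0.16 -2.54] w 0.6823458501984991 g 129.7945672273636 t 19.4833
[-0.1   0.21  0.23  1.63 -0.05  1.32  0.13]
```

View pics/p3.png

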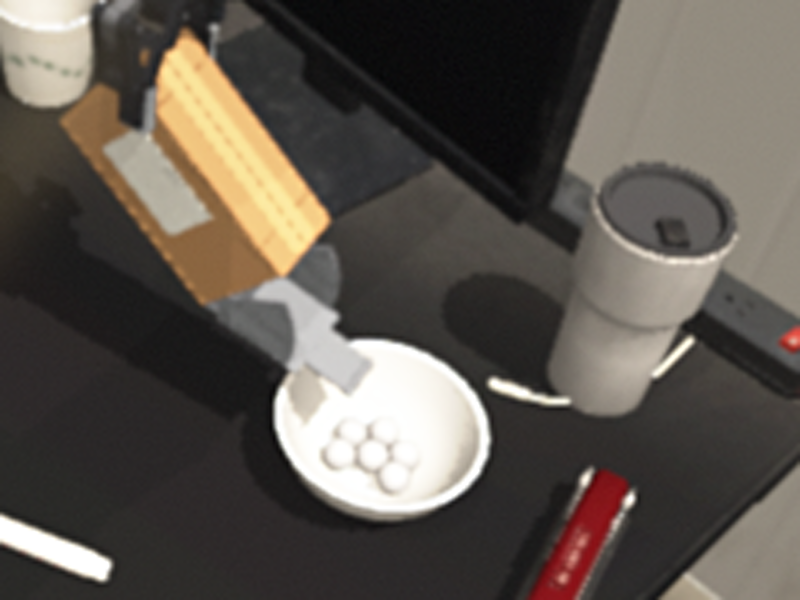

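All six sweets lie in the bowl (crop (340–403, 430–477)) and nothing else has moved. Lift clear and turn back.

```bash
cd .;
python3 -m crank '[[0,0,-0.05,0],[0,0,-0.1,0],[0,0,-0.15,0],[0,0,-0.15,0]]' >/dev/null
python3 -m crank '[[0,0,0,0.1],[0,0,0,0.2],[0,0,0,0.3],[0,0,0,0.4],[0,0,0,0.5]]' >/dev/null
python3 -m crank '[[0,0,0,0.1],[0,0,0,0.2],[0,0,0,0.3],[0,0,0,0.4],[0,0,0,0.5]]' >/dev/null
python3 -m crank '[[0,0,0,0.1],[0,0,0,0.2],[0,0,0,0.3],[0,0,0,0.4],[0,0,0,0.5]]' >/dev/null
python3 -m crank '[[0,0,0,0.09],[0,0,0,0.18],[0,0,0,0.27],[0,0,0,0.27],[0,0,0,0.27]]' >/dev/null
python3 -c "
from h import *
rel();togo(-.027,.002,.2);tilt('side');print(readout.get_obs()['torque'])"
```

```text
carton frame mm [ 20.5 -60.4 308. ] tool y yaw err deg 180.16 toolz [-0.001  0.    -1.   ] F [-1.02  0.15 -2.73] w 0.6800770389144506 g 130.2397209405899 t 21.5333
rows to go [-0.118  -0.1564  0.27  ]
label [314. 169.] area 363 xz mm [-12. -46.] r 48.0 ang 75.6
[-0.03384883 -0.0774527  -0.00472603]
```

```bash
cd .;
python3 -m crank '[[-0.04,-0.06,0.03,0],[-0.08,-0.11,0.08,0],[-0.118,-0.156,0.14,0],[-0.118,-0.156,0.21,0],[-0.118,-0.156,0.27,0]]' >/dev/null
python3 -m crank '[[0,0,0.03,0],[0,0,0.06,0],[0,0,0.09,0],[0,0,0.11,0],[0,0,0.125,0]]' |grep -E 'pos|ft'
python3 -c "
from h import *
rel();tilt('side')"
python3 -m crank '[[0,0,0.01,0],[0,0,0.02,0],[0,0,0.03,0],[0,0,0.03,0]]' |grep -E 'pos|ft'
python3 -c "
from h import *
rel();tilt('side')"
```

```text
position: [0.5329, -0.0279, 0.1503]
ft_force: [0.1, 0.4, -2.0]
carton frame mm [-26.2   1.8 150.3] tool y yaw err deg 179.98 toolz [ 0.  0. -1.] F [ 0.1   0.41 -2.03] w 0.6793350871060096 g 130.3078293800354 t 22.4167
label [317. 238.] area 343 xz mm [-12. -46.] r 48.0 ang 75.2
position: [0.5331, -0.0276, 0.1387]
ft_force: [-0.1, -0.7, -3.2]
carton frame mm [-26.1   2.1 138.7] tool y yaw err deg 179.99 toolz [ 0.001  0.    -1.   ] F [-0.1  -0.65 -3.16] w 0.6803405337259385 g 130.80415606498718 t 22.8
label [317. 242.] area 333 xz mm [-12. -47.] r 48.0 ang 75.2
```

```bash
cd .;
python3 -m crank '[[0,0,0.003,0],[0,0,0.006,0]]' 0.38 20 |grep -E 'gra|ft'
python3 -m crank '[[0,0,0,0],[0,0,0,0]]' 0.397 20 |grep -E 'gra|ft'
python3 -m crank '[[0.022,0,0.01,0],[0.044,0,0.022,0],[0.065,0,0.033,0],[0.085,0,0.044,0],[0.085,0,0.044,0]]' |grep -E 'gra|ft|pos'
python3 -c "
from h import *
rel();tilt('side')"
```

```text
ft_force: [1.3, -0.6, 6.3]
grasp_force: 65.2
ft_force: [2.0, -0.5, 4.1]
grasp_force: 21.3
position: [0.5663, -0.0375, 0.1174]
ft_force: [4.0, 1.2, 1.7]
grasp_force: 20.9
carton frame mm [  8.6   2.  117.4] tool y yaw err deg 179.96 toolz [-0.001 -0.    -1.   ] F [3.98 1.24 1.66] w 0.6988115703036667 g 20.889799296855927 t 23.6
label [310. 244.] area 327 xz mm [-25. -40.] r 47.0 ang 58.5
```

```bash
cd .;
python3 -m crank '[[0.017,0,0.012,0],[0.034,0,0.024,0],[0.05,0,0.036,0],[0.064,0,0.052,0],[0.078,0,0.068,0]]' |grep -E 'gra|ft|pos'
python3 -c "
from h import *
rel();tilt('side')"
python3 -m crank '[[0.014,0,0.017,0],[0.026,0,0.033,0],[0.037,0,0.049,0],[0.045,0,0.062,0],[0.045,0,0.062,0]]' |grep -E 'gra|ft|pos'
python3 -c "
from h import *
rel();tilt('side')"
```

```text
position: [0.5957, -0.0463, 0.0907]
ft_force: [-0.4, 0.6, 0.0]
grasp_force: 20.1
carton frame mm [39.2  1.9 90.7] tool y yaw err deg 179.98 toolz [-0. -0. -1.] F [-0.43  0.62  0.04] w 0.6974962783197399 g 20.100250616669655 t 24.0667
label [304. 248.] area 316 xz mm [-36. -32.] r 48.0 ang 42.0
position: [0.6127, -0.0513, 0.0656]
ft_force: [-1.0, 0.3, -2.6]
grasp_force: 19.1
carton frame mm [56.9  1.9 65.6] tool y yaw err deg 179.98 toolz [-0.001 -0.    -1.   ] F [-1.    0.33 -2.63] w 0.6992990593109879 g 19.10522997379303 t 24.5333
label [303. 253.] area 282 xz mm [-47. -26.] r 54.0 ang 29.0
```

```bash
cd .;
python3 -m crank '[[0.003,0,0.004,0],[0.003,0,0.007,0],[0.003,0,0.007,0]]' |grep -E 'gra|ft|pos'
python3 -c "
from h import *
rel();tilt('side');
import pickle
c0=pickle.load(open('c0.pkl','rb'));
# label centroid before / now, side and scene
for n,box in (('side',(285,312,240,270)),('scene',(315,352,240,280))):
  for C in (c0[n],cam(n)):
    im=C['color'].astype(int); m=((im.min(2)>120)&(im.max(2)-im.min(2)<45)).astype(np.uint8)
    k,l,st,ct=cv2.connectedComponentsWithStats(m)
    print(n,[(ct[i].round(1),st[i,4]) for i in range(1,k) if st[i,4]>60 and box[0]<ct[i][0]<box[1] and box[2]<ct[i][1]<box[3]])
"
```

```text
position: [0.6136, -0.0515, 0.0651]
ft_force: [-5.8, 0.6, 9.6]
grasp_force: 20.5
carton frame mm [57.9  1.9 65.1] tool y yaw err deg 179.98 toolz [ 0.  0. -1.] F [-5.84  0.63  9.57] w 0.6995861205905634 g 20.540367141366005 t 24.8333
label [303. 253.] area 286 xz mm [-48. -26.] r 54.0 ang 28.7
side [(array([301.6, 252.9]), np.int32(285))]
side [(array([302.5, 253.3]), np.int32(286))]
scene [(array([332.7, 257. ]), np.int32(263))]
scene [(array([331.7, 257.5]), np.int32(259))]
```

```bash
cd .;
python3 -m crank '[[0,0,-0.004,0],[0.004,0,-0.004,0],[0.009,0,-0.004,0],[0.009,0,-0.004,0]]' |grep -E 'gra|ft|pos'
cat >> h.py <<'E'
def cmp():
  import pickle
  c0=pickle.load(open('c0.pkl','rb'))
  for n,box in (('side',(285,312,240,270)),('scene',(315,352,240,280))):
    for C in (c0[n],cam(n)):
      im=C['color'].astype(int); m=((im.min(2)>120)&(im.max(2)-im.min(2)<45)).astype(np.uint8)
      k,l,st,ct=cv2.connectedComponentsWithStats(m)
      print(n,[(ct[i].round(1),st[i,4]) for i in range(1,k) if st[i,4]>60 and box[0]<ct[i][0]<box[1] and box[2]<ct[i][1]<box[3]])
E
python3 -c "
from h import *
rel();cmp()"
```

```text
position: [0.6173, -0.0525, 0.0653]
ft_force: [-0.2, -0.2, -2.5]
grasp_force: 19.0
carton frame mm [61.8  2.  65.3] tool y yaw err deg 179.99 toolz [ 0. -0. -1.] F [-0.19 -0.17 -2.54] w 0.6988452303876691 g 19.005797803401947 t 25.3167
side [(array([301.6, 252.9]), np.int32(285))]
side [(array([301.2, 252.8]), np.int32(276))]
scene [(array([332.7, 257. ]), np.int32(263))]
scene [(array([332.9, 256.8]), np.int32(263))]
```

```bash
cd .;
python3 -m crank '[[-0.002,0,0.002,0],[-0.002,0,0.002,0]]' |grep -E 'ft|pos'
python3 -m crank '[[0,0,0,0],[0,0,0,0]]' 0.42 |grep -E 'gra|ft|pos'
python3 -m crank '[[0,0,0,0],[0,0,0,0],[0,0,0,0]]' 1 |grep -E 'gri|ft|pos'
python3 -m crank '[[0,0,-0.06,0],[0,0,-0.14,0],[0,0,-0.22,0],[0,0,-0.3,0],[0,0,-0.3,0]]' |grep -E 'gri|ft|pos'
python3 -c "
from h import *
rel();cmp();togo(-.03,.002,.19)
s,d=cam('scene'),cam('side'); import pickle; pickle.dump((s,d),open('c1.pkl','wb'))
co,q=np.cos(YAW),np.sin(YAW)
# grey flap pixels: where is the tab's far end, side and scene
for n,C in (('scene',s),('side',d)):
  for f in (.5,.7,.85,1.0,1.15):
    x,z=-.075-.100*np.sin(f),.005+.100*np.cos(f); out=[]
    for y in (-.01,0,.01):
      u,v=proj(C,C0+[co*x-q*y,q*x+co*y,z]).round().astype(int); out.append(C['color'][v,u].tolist())
    print(n,f,(u,v),out)
"
```

```text
position: [0.6168, -0.0524, 0.0651]
ft_force: [1.4, -0.8, 1.2]
position: [0.6161, -0.0521, 0.0647]
ft_force: [-0.1, -0.2, -1.0]
grasp_force: 0.0
position: [0.6161, -0.0521, 0.0646]
ft_force: [-0.1, -0.1, 0.1]
grip_width: 0.999
position: [0.6191, -0.0526, 0.1917]
ft_force: [1.2, -0.3, -0.5]
grip_width: 0.997
carton frame mm [ 63.5   2.4 191.7] tool y yaw err deg 179.97 toolz [ 0.01  0.   -1.  ] F [ 1.16 -0.32 -0.5 ] w 0.9970966395728242 g 0.0 t 26.4167
side [(array([301.6, 252.9]), np.int32(285))]
side [(array([301.4, 253. ]), np.int32(283))]
scene [(array([332.7, 257. ]), np.int32(263))]
scene [(array([332.7, 256.9]), np.int32(258))]
rows to go [-0.2283  0.0004 -0.0103]
scene 0.5 (np.int64(275), np.int64(258)) [[126, 118, 115], [132, 123, 119], [86, 70, 58]]
scene 0.7 (np.int64(269), np.int64(265)) [[181, 176, 172], [163, 154, 150], [170, 162, 156]]
scene 0.85 (np.int64(265), np.int64(271)) [[65, 54, 45], [75, 62, 52], [83, 69, 60]]
scene 1.0 (np.int64(262), np.int64(276)) [[62, 52, 45], [74, 62, 53], [78, 68, 58]]
scene 1.15 (np.int64(260), np.int64(282)) [[69, 61, 54], [73, 63, 55], [76, 65, 57]]
side 0.5 (np.int64(350), np.int64(247)) [[53, 54, 49], [55, 56, 53], [64, 62, 61]]
side 0.7 (np.int64(355), np.int64(253)) [[162, 163, 160], [164, 163, 161], [149, 148, 146]]
side 0.85 (np.int64(359), np.int64(258)) [[50, 48, 45], [55, 53, 49], [53, 51, 51]]
side 1.0 (np.int64(362), np.int64(263)) [[55, 54, 49], [55, 54, 52], [55, 57, 54]]
side 1.15 (np.int64(364), np.int64(268)) [[51, 52, 49], [52, 52, 47], [52, 51, 48]]
```

```bash
cd .;
python3 -m crank '[[-0.09,0,0,0],[-0.18,0,0,0],[-0.27,0,0,0],[-0.36,0,0,0],[-0.45,0,0,0]]' -1 20 >/dev/null
python3 -m crank '[[0,0,0,0],[0,0,0,0],[0,0,0.07,0],[0,0,0.14,0],[0,0,0.2,0]]' |grep -E 'gri|ft|pos'
python3 -m crank '[[0,0,0,0],[0,0,0,0]]' |grep -E 'gri|ft|pos'
python3 -c "
from h import *
rel();togo(-.1206,.002,.0894);togo(-.136,.002,.0725);togo(-.1436,.002,.0596);togo(-.1425,.002,.052)"
```

```text
position: [0.4439, -0.0018, 0.1029]
ft_force: [0.7, -0.3, -0.6]
grip_width: -0.002
position: [0.4432, -0.0019, 0.1038]
ft_force: [0.1, -1.3, 1.0]
grip_width: 0.002
carton frame mm [-119.6    1.4  103.8] tool y yaw err deg 179.95 toolz [-0.003 -0.001 -1.   ] F [ 0.08 -1.26  1.  ] w 0.0019590345590659404 g 0.0 t 27.6167
rows to go [-0.0025 -0.0015  0.0361]
rows to go [-0.0408 -0.0015  0.0784]
rows to go [-0.0598 -0.0016  0.1107]
rows to go [-0.057  -0.0016  0.1297]
```

```bash
cd .;
python3 -m crank '[[-0.001,0,0.018,0],[-0.003,0,0.036,0],[-0.02,0,0.057,0],[-0.041,0,0.078,0],[-0.051,0,0.094,0]]' |grep -E 'ft|pos'
python3 -m crank '[[-0.004,0,0.008,0],[-0.008,0,0.017,0],[-0.007,0,0.026,0],[-0.006,0,0.031,0],[-0.006,0,0.031,0]]' |grep -E 'ft|pos'
python3 -m crank '[[0,0,0.003,0],[0,0,0.006,0],[0,0,0.006,0]]' |grep -E 'ft|pos'
python3 -c "
from h import *
rel()"
```

```text
position: [0.423, 0.0047, 0.0664]
ft_force: [0.2, 0.0, 0.2]
position: [0.422, 0.005, 0.0546]
ft_force: [-0.1, -0.2, 2.7]
position: [0.4219, 0.0051, 0.0523]
ft_force: [-0.1, -0.0, 2.0]
carton frame mm [-142.     2.1   52.3] tool y yaw err deg 179.99 toolz [ 0.  0. -1.] F [-0.06 -0.02  2.03] w 0.003185113466968651 g 1.110192183405161 t 28.7
```

```bash
cd .;
python3 -m crank '[[0,0,-0.05,0],[0,0,-0.15,0],[0,0,-0.25,0],[0,0,-0.35,0],[0,0,-0.45,0]]' >/dev/null
python3 -m crank '[[-0.05,0,0,0],[-0.1,0,-0.1,0],[-0.1,0,-0.1,0],[-0.1,0,-0.1,0],[-0.1,0,-0.1,0]]' |grep -E 'ft|pos'
python3 -c "
from h import *
cmp()
s,d=cam('scene'),cam('side'); co,q=np.cos(YAW),np.sin(YAW)
for n,C in (('scene',s),('side',d)):
  for f in (.7,.85,1.0,1.1,1.15,1.2):
    x,z=-.075-.102*np.sin(f),.005+.102*np.cos(f); out=[]
    for y in (-.01,0,.01):
      u,v=proj(C,C0+[co*x-q*y,q*x+co*y,z]).round().astype(int); out.append(C['color'][v,u].mean().round())
    print(n,f,(u,v),out)
# sweets + bowl: compare bowl contour with start
import pickle; c0=pickle.load(open('c0.pkl','rb'))
for C in (c0['scene'],s):
  im=C['color'].astype(int); m=((im.min(2)>110)&(im.max(2)-im.min(2)<45)).astype(np.uint8); k,l,st,ct=cv2.connectedComponentsWithStats(m)
  print([st[i] for i in range(1,k) if 400<ct[i][0]<430 and 285<ct[i][1]<310 and st[i,4]>500])
"
```

```text
position: [0.3834, 0.0162, 0.2721]
ft_force: [0.5, 0.0, -0.1]
side [(array([301.6, 252.9]), np.int32(285))]
side [(array([301.3, 253. ]), np.int32(282))]
scene [(array([332.7, 257. ]), np.int32(263))]
scene [(array([332.7, 256.9]), np.int32(260))]
scene 0.7 (np.int64(269), np.int64(265)) [np.float64(119.0), np.float64(123.0), np.float64(74.0)]
scene 0.85 (np.int64(265), np.int64(271)) [np.float64(170.0), np.float64(88.0), np.float64(72.0)]
scene 1.0 (np.int64(262), np.int64(276)) [np.float64(168.0), np.float64(133.0), np.float64(74.0)]
scene 1.1 (np.int64(260), np.int64(280)) [np.float64(167.0), np.float64(165.0), np.float64(143.0)]
scene 1.15 (np.int64(259), np.int64(282)) [np.float64(168.0), np.float64(159.0), np.float64(163.0)]
scene 1.2 (np.int64(259), np.int64(283)) [np.float64(187.0), np.float64(179.0), np.float64(174.0)]
side 0.7 (np.int64(356), np.int64(253)) [np.float64(50.0), np.float64(53.0), np.float64(53.0)]
side 0.85 (np.int64(359), np.int64(257)) [np.float64(48.0), np.float64(47.0), np.float64(50.0)]
side 1.0 (np.int64(362), np.int64(263)) [np.float64(51.0), np.float64(52.0), np.float64(88.0)]
side 1.1 (np.int64(364), np.int64(266)) [np.float64(63.0), np.float64(168.0), np.float64(181.0)]
side 1.15 (np.int64(365), np.int64(268)) [np.float64(190.0), np.float64(190.0), np.float64(187.0)]
side 1.2 (np.int64(365), np.int64(270)) [np.float64(106.0), np.float64(99.0), np.float64(92.0)]
[array([ 382,  272,   65,   54, 2717], dtype=int32)]
[array([ 382,  271,   65,   55, 2719], dtype=int32)]
```

The flap is at its 1.15 rad stop, and the carton and bowl are where they started. The sweets are in the bowl and the robot is clear.

```bash
python3 -c "
from workcell import manip
print(manip.hand_in())"
```

```text
the job is handed in; nothing more can be done
None
```

The job is handed in: all six sweets are in the bowl, the carton stands flat where it was, the bowl has not moved, and the spout is fully out. Setting the carton down folded the spout partway in, so I pulled it fully out again on the table before handing in.

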